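# Snap the lid of the corner-key box shut

### The arm

A 6-joint arm with a two-finger parallel gripper is mounted at the origin on the work surface; the furniture and walls round the work are solid. World frame = base frame: x ahead of the robot, y to its left, z up, the work surface at z = 0. Lengths are in m, angles in rad, forces in N, time in s.
With the tool pointing down it reaches from about 0.25 to 0.775 m from the base axis. Payload 4 kg.
Tool frame: the origin (TCP) lies between the finger pads; the fingertips stand 25 mm ahead of it and the grasp point (between the pads) lies 6 mm ahead of it (robot.tip_reach is the z of the fingertips in the tool frame, in m); z points along the fingers, y is the line along which they close (so a half turn about z gives the same grasp; the last joint's range is limited). The gripper opens to 94 mm and grips with 3 to 60 N. Pads are 16 mm wide; open, the fingers measure 119 mm over their backs; the gripper's body (75 mm by 177 mm) begins 78 mm behind the grasp point.
Start: joints at [1.095, 0.087, 1.371, -0, 1.684, -0.103], TCP at [0.2, 0.512, 0.195] pointing down, gripper open.
Joint ranges: [-3.1, 3.1], [-0.76, 2.03], [0.27, 2.55], [-1.08, 4.22], [0.17, 2.65], [-2.57, 2.57]. Speed limits (rad/s): [2.79, 2.79, 3.14, 3.14, 3.14, 3.14].

### API

Orientations are given as [roll, pitch, yaw] about the fixed x, y, z axes, in that order (R = Rz(yaw) Ry(pitch) Rx(roll)).
In Python, from bench import robot gives the robot as it stands. The module is installed in compiled form; this text tells all that it offers.
- The arm moves only by the shell command python3 -m handwheel 'ROWS'. ROWS is JSON, a list of rows, each a list of 3 entries, a list of its own where there are three numbers: the turn, a rotation vector about the world's x, y, z in units of 90 degrees (1.0 is 90 degrees), then the shift along the world's x, y, z in units of 0.05 m (1.0 is 0.05 m), then the closure, from 0 (fully open) to 1 (shut). A call has 1 to 5 rows; each row shifts and turns the commanded pose from where the row before left it; what a row does not reach is not made up. A row lasts 1/10 s, in which the tool goes at most 50 mm and 8.59 degrees, less where a joint would pass 70% of its speed; a pose out of reach is approached as far as the arm can. A call with a number of a shift or a turn outside -1 to 1 is refused whole. A call with a gripper value outside its range is refused whole. The fingers move at their own pace and stop on an object; the grip force is fixed at half the most. Time passes only in rows, so rows that do not move let the fingers close. It gives the time, the measured TCP pose, the force, the opening and the grip force at its end, in the units of the state.
- robot.get_obs(): the state, without advancing time (a new reading comes with each control period).
- robot.snapshot(name): name is "side" or "top" or "wrist"; returns (picture, depth): 400x640x3 uint8, red, green, blue; 400x640 float32, m along the optical axis (not along the pixel's ray), 0 where there is no reading.
- robot.calibration(name): a dict with "mtx" (3x3 intrinsics, pixels), "D" ([k1, k2, p1, p2, k3] as OpenCV has them; the pictures are not rectified), "extrinsics" (4x4, takes a point from camera to world coordinates); the wrist camera has in their place "hand_eye" (4x4, takes a point from camera to tool coordinates, whose origin is the TCP and whose axes are the flange's). Camera axes: x right, y down, z forward; pixel columns grow to the right and rows downward; lengths in m; the calibration is good to about 2 mm. A picture is of the moment at which its call begins: read the wrist's pose just before it. calibration takes no time and is no camera call.
- robot.close_job(): hands the job in; it is judged then, once.
Trained networks look in the newest picture that a camera, given by its name, has taken for a name from the list of things; names that differ only in an ending like _2 or _b are one class to them, and where a whole thing is asked for, a point or a joint stands for the part that bears it (a point fixed in the world has none). Each returns a list of dicts, best first, with "p" (0 to 1); they miss things now and then, are a little off and sometimes report something else, mostly with a low value. They report only what shows in the picture. A call takes as long as a camera call.
- robot.boxes_of(query, camera): "bbox" ([left, top, right, bottom] in pixels, round what is visible of it).
The state is a dict: "time": time; "joint_positions": joint angles; "qvel": joint speeds; "joint_torque": joint torques, N m; "tool_pos": TCP position; "ee_rot": TCP orientation; "wrist_force": force on the tool from outside, world axes, zero at the start; "wrist_torque": the same for the moment, N m; "width": finger opening in m; "finger_force": force on a finger pad.
Only numpy, scipy, OpenCV 4.12 (cv2) and the standard library are available. Lean on these libraries where they do the work, as an engineer would, in place of code of your own. Each camera call takes 0.05 s, during which the arm holds its last target. There are 200 camera calls.

### The job

The lid lies on the grey box of corner keys, but its four blue rim sections still stand up. With a fingertip, press round the rim one section after another until each of the four has clicked down flush and stays down. Do not pick up, push away or crush the box, and leave the things around it where they lie.

Things in the scene. Friction and masses are not known exactly. Their poses are not given: they have to be found in the camera images.
- parts_box: loose dark-grey plastic box of corner keys, 0.85 kg; body 116 mm along its x, 166 mm along y; origin at the centre of its underside. Snap lid 126 x 176 mm: sunk clear window, blue rim 24 mm wide. The rim's 24 mm corner pieces are already down, top 57 mm above the table; between them one straight section per side stands up, its outer edge 7.5 mm proud. Over 70 N cracks the lid.
- rim_long_a (a joint): flex angle of the rim section on the box's +x side (a long side, section 126 mm long): 0 = standing up as found, 0.32 rad = hard stop, level with the corners. Pressed near its outer edge it resists, 8 N or so at about 0.1 rad, then less; past about 0.22 rad its hook snaps under the box's bead and it stays at 0.31; let go earlier it springs back up. Each section moves on its own
- rim_long_a_press (a point): press point on top of that section (four fine ribs), midway along it, 17 mm outward of its inner flex line, 7 mm inside its outer edge; moves with the section: 62 mm above the table when up, 57 mm when clicked. Inward of the flex line come the lid's fixed inner frame (3 mm wide, 1 mm below the rim) and the window (5 mm below it)
- rim_short_a (a joint): flex angle of the rim section on the box's +y side (a short side, section 76 mm long): 0 = standing up as found, 0.32 rad = hard stop, level with the corners. Pressed near its outer edge it resists, 8 N or so at about 0.1 rad, then less; past about 0.22 rad its hook snaps under the box's bead and it stays at 0.31; let go earlier it springs back up. Each section moves on its own
- rim_short_a_press (a point): press point on top of that section (four fine ribs), midway along it, 17 mm outward of its inner flex line, 7 mm inside its outer edge; moves with the section: 62 mm above the table when up, 57 mm when clicked. Inward of the flex line come the lid's fixed inner frame (3 mm wide, 1 mm below the rim) and the window (5 mm below it)
- rim_long_b (a joint): flex angle of the rim section on the box's -x side (a long side, 126 mm long): 0 = standing up as found, 0.32 rad = hard stop, level with the corners. Pressed near its outer edge it resists, 8 N or so at about 0.1 rad, then less; past about 0.22 rad its hook snaps under the box's bead and it stays at 0.31; let go earlier it springs back up. Each section moves on its own
- rim_long_b_press (a point): press point on top of that section (four fine ribs), midway along it, 17 mm outward of its inner flex line, 7 mm inside its outer edge; moves with the section: 62 mm above the table when up, 57 mm when clicked. Inward of the flex line come the lid's fixed inner frame (3 mm wide, 1 mm below the rim) and the window (5 mm below it)
- rim_short_b (a joint): flex angle of the rim section on the box's -y side (a short side, 76 mm long): 0 = standing up as found, 0.32 rad = hard stop, level with the corners. Pressed near its outer edge it resists, 8 N or so at about 0.1 rad, then less; past about 0.22 rad its hook snaps under the box's bead and it stays at 0.31; let go earlier it springs back up. Each section moves on its own
- rim_short_b_press (a point): press point on top of that section (four fine ribs), midway along it, 17 mm outward of its inner flex line, 7 mm inside its outer edge; moves with the section: 62 mm above the table when up, 57 mm when clicked. Inward of the flex line come the lid's fixed inner frame (3 mm wide, 1 mm below the rim) and the window (5 mm below it)
- screw_tin: open grey tin of screws, 66 mm across, 41 mm high, loose; origin at the centre of its underside; bystander
- spare_key: loose white nylon corner key, 42 x 42 x 9 mm, L-shaped; origin at the centre of its underside; bystander
- spline_roller: spline roller with a wooden handle, 187 mm long along its y, 25 mm wide, 31 mm high, loose; origin at the centre of its underside; bystander
- offcut: brown U-channel frame offcut, 120 mm long along its y, 22 mm wide, 13 mm high, loose; origin at the centre of its underside; bystander

How it is judged:
By the outcome, as a careful person would: the job done as asked, in the order asked, and still so for the second after the job is handed in, with the robot touching nothing.
It also fails if it takes over 40 s, if anything falls off the work surface, if the arm or the gripper's body presses on something with over 40 N, if the wrist force passes 120 N, or if a joint passes its speed limit or range.

## Working session

There is one attempt and no reset: what is moved stays moved. The work goes in short steps, Python scripts to look and compute and a shell command to move; the robot and the scene stay as the last step left them, time stands still between calls to the robot, and variables do not carry over. Pictures are saved under pics/ and viewed, at most 10 in all, crops included, and the job is handed in when it is done.

```bash
mkdir -p pics; cat > h.py <<'E'
import numpy as np,cv2
from bench import robot
def cloud(name):
    o=robot.get_obs(); im,d=robot.snapshot(name); c=robot.calibration(name)
    K=np.array(c['mtx']);D=np.array(c['D'])
    v,u=np.mgrid[0:400,0:640]
    p=cv2.undistortPoints(np.stack([u,v],-1).reshape(-1,1,2).astype(np.float32),K,D).reshape(400,640,2)
    P=np.dstack([p[...,0]*d,p[...,1]*d,d])
    if name=='wrist':
        from scipy.spatial.transform import Rotation as R
        T=np.eye(4);T[:3,:3]=R.from_euler('xyz',o['ee_rot']).as_matrix();T[:3,3]=o['tool_pos'];T=T@np.array(c['hand_eye'])
    else: T=np.array(c['extrinsics'])
    W=P@T[:3,:3].T+T[:3,3]; W[d==0]=np.nan
    return im,W
E
python3 - <<'E'
from h import *
print(robot.get_obs())
im,W=cloud('top'); cv2.imwrite('pics/top1.png',im[...,::-1]); np.save('top.npy',W);np.save('topim.npy',im)
for q in ['parts_box','rim_long_a_press','rim_short_a_press','screw_tin','spare_key','spline_roller','offcut']:
    for r in robot.boxes_of(q,'top')[:4]:
        b=r['bbox'];u,v=int((b[0]+b[2])/2),int((b[1]+b[3])/2);print(q,round(r['p'],2),np.round(b),W[v,u].round(3))
im,W2=cloud('side'); cv2.imwrite('pics/side1.png',im[...,::-1])
E
```

```text
{'time': 0.0, 'joint_positions': array([ 1.09489351e+00,  8.79366505e-02,  1.37219420e+00, -5.30891043e-05,
        1.68357684e+00, -1.03109173e-01]), 'qvel': array([-0.00034154, -0.00034265, -0.00017322, -0.00110279, -0.00089294,
       -0.00114499]), 'joint_torque': array([ 1.65350044e-03, -3.40170157e+01, -3.02434766e+01,  7.18126190e-02,
        3.28050368e-02, -1.50025194e-04]), 'tool_pos': array([0.2000956 , 0.51172403, 0.19394468]), 'ee_rot': array([-3.13948342e+00, -1.65208942e-04,  2.76879291e+00]), 'wrist_force': array([-0.23429695, -0.59556337,  0.28968217]), 'wrist_torque': array([0.01109229, 0.07399018, 0.00651192]), 'finger_force': 0.0, 'width': 0.09438531117369939}
parts_box 0.96 [278. 177. 375. 267.] [0.543 0.111 0.054]
rim_long_a_press 0.91 [316. 182. 364. 224.] [0.587 0.08  0.062]
rim_short_a_press 0.71 [287. 188. 315. 220.] [0.584 0.167 0.058]
rim_short_a_press 0.5 [342. 227. 369. 257.] [0.499 0.048 0.061]
rim_short_a_press 0.22 [290. 221. 336. 263.] [0.502 0.14  0.063]
screw_tin 0.95 [257. 150. 286. 180.] [0.681 0.241 0.002]
spare_key 0.46 [266. 246. 290. 263.] [ 0.47   0.226 -0.   ]
spline_roller 0.83 [336. 146. 404. 201.] [0.657 0.008 0.024]
offcut 0.81 [370. 228. 403. 279.] [ 0.472 -0.029  0.003]
offcut 0.71 [287. 187. 313. 217.] [0.59  0.171 0.061]
```

View pics/top1.png

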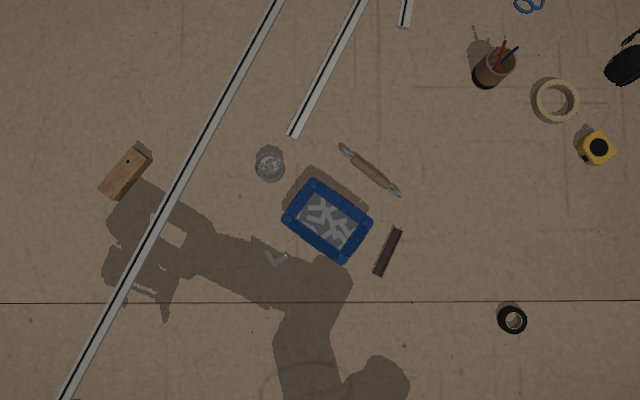

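View pics/side1.png

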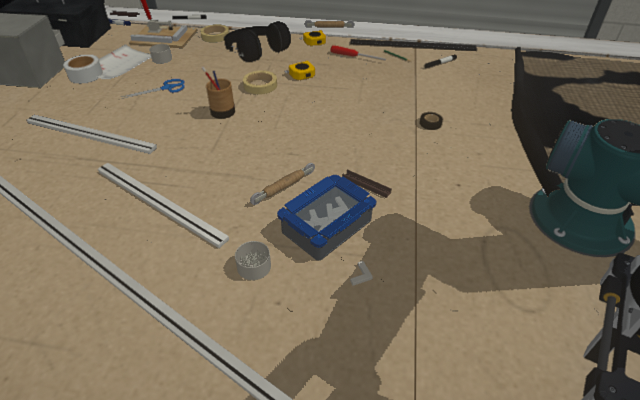

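The top view shows the box at about px (327,222), rotated. The tin is at (270,166), the key at (277,257), the roller at (370,170) and the offcut at (388,252). The side view agrees with this. Next I'll fit the rim pose.

```bash
cat > fit.py <<'E'
from h import *
import sys
def fit(name):
    im,W=cloud(name); r,g,b=[im[...,i].astype(int) for i in range(3)]
    m=(b>r+30)&(b>g+15)&(W[...,2]>.045)&(W[...,2]<.08)&(np.hypot(W[...,0]-.543,W[...,1]-.111)<.13)
    p=W[m]; c,s,a=cv2.minAreaRect(p[:,:2].astype(np.float32))
    print(name,m.sum(),'c',np.round(c,4),'size',np.round(s,4),'ang',round(a,2),'z',np.percentile(p[:,2],[2,50,98]).round(4))
    c=np.array(c);a=np.radians(a)
    if s[0]<s[1]: ex=np.array([np.cos(a),np.sin(a)])
    else: ex=np.array([-np.sin(a),np.cos(a)])
    if ex[0]<0: ex=-ex
    ey=np.array([-ex[1],ex[0]]); print(' box x yaw',np.degrees(np.arctan2(ex[1],ex[0])).round(2))
    for n,e,h,l in(('+x',ex,.063-.007,.04),('+y',ey,.088-.007,.025),('-x',-ex,.056,.04),('-y',-ey,.081,.025)):
        t=np.array([-e[1],e[0]]); q=p[:,:2]-c; 
        k=(abs(q@t)<l)&(q@e>h-.012)
        o=q@e
        print(' ',n,(c+e*h).round(4),'outer z',np.median(p[k&(o>h-.003),2]).round(4),'n',k.sum())
    return
if __name__=='__main__':
    for n in sys.argv[1:]: fit(n)
E
python3 fit.py top side; python3 -c "
from bench import robot;print(robot.tip_reach)"
```

```text
top 2501 c [0.5471 0.11  ] size [0.1753 0.1258] ang 53.67 z [0.0541 0.0597 0.0656]
 box x yaw -36.33
  +x [0.5922 0.0768] outer z 0.0629 n 300
  +y [0.5951 0.1753] outer z 0.0632 n 183
  -x [0.502  0.1432] outer z 0.0629 n 309
  -y [0.4991 0.0448] outer z 0.0629 n 195
side 2522 c [0.5436 0.1104] size [0.1794 0.1298] ang 52.01 z [0.0504 0.0578 0.0636]
 box x yaw -37.99
  +x [0.5877 0.0759] outer z 0.0611 n 293
  +y [0.5934 0.1742] outer z 0.0607 n 208
  -x [0.4994 0.1448] outer z 0.0607 n 303
  -y [0.4937 0.0465] outer z 0.0613 n 172
0.025
```

```bash
python3 -m handwheel '[[[0,0,-0.035],[0.52,-0.6,0],1],[[0,0,-0.035],[0.52,-0.6,0],1],[[0,0,-0.035],[0.52,-0.6,0],1],[[0,0,-0.035],[0.52,-0.6,0],1],[[0,0,-0.035],[0.52,-0.6,0],1]]'; python3 -m handwheel '[[[0,0,0],[0.52,-0.6,0],1],[[0,0,0],[0.52,-0.6,0],1],[[0,0,0],[0.52,-0.6,0],1],[[0,0,0],[0.52,-0.6,0],1],[[0,0,0],[0.52,-0.6,0],1]]';  python3 -m handwheel '[[[0,0,0],[0.52,-0.6,0],1],[[0,0,0],[0.52,-0.6,0],1],[[0,0,0],[0,0,0],1],[[0,0,0],[0,0,0],1]]'
python3 fit.py wrist; python3 - <<'E'
from h import *
im,d=robot.snapshot('wrist');cv2.imwrite('pics/w1.png',im[...,::-1]);print(robot.get_obs())
E
```

```text
time: 1.05
tool_pos: [0.3311, 0.361, 0.1953]
ee_rot: [3.141, 0.0, 2.492]
wrist_force: [0.8, 0.3, 0.6]
width: 0.0576
finger_force: 0.0
time: 1.55
tool_pos: [0.4612, 0.2109, 0.1954]
ee_rot: [3.141, 0.0, 2.494]
wrist_force: [0.8, 0.0, -0.2]
width: 0.0174
finger_force: 0.0
time: 1.95
tool_pos: [0.5125, 0.1517, 0.1948]
ee_rot: [-3.142, -0.001, 2.492]
wrist_force: [0.2, 1.0, -0.0]
width: 0.0005
finger_force: 0.0
wrist 5504 c [0.533  0.1175] size [0.1752 0.0944] ang 52.57 z [0.0546 0.0593 0.064 ]
 box x yaw -37.43
  +x [0.5775 0.0835] outer z nan n 0
  +y [0.5823 0.1818] outer z 0.0623 n 610
  -x [0.4886 0.1516] outer z nan n 220
  -y [0.4838 0.0532] outer z 0.0625 n 611
{'time': 2.05, 'joint_positions': array([ 1.83824366e-01,  5.19690649e-02,  1.40797307e+00,  6.04615172e-04,
        1.68175331e+00, -7.39988272e-01]), 'qvel': array([ 0.01425355, -0.0073821 ,  0.00307164, -0.00309883, -0.00327936,
       -0.00265886]), 'joint_torque': array([-5.82521539e-01, -3.20978022e+01, -3.02299619e+01,  8.88453971e-03,
        4.62189177e-02,  1.98109818e-03]), 'tool_pos': array([0.51182419, 0.15295066, 0.1951685 ]), 'ee_rot': array([ 3.14126337e+00, -5.13047571e-04,  2.49467597e+00]), 'wrist_force': array([ 0.52727323,  1.15100743, -0.15922921]), 'wrist_torque': array([-3.89517533e-02, -6.85128510e-05, -1.26998081e-02]), 'finger_force': 0.0, 'width': 0.0005929039087490356}
  return _methods._mean(a, axis=axis, dtype=dtype,
  ret = ret.dtype.type(ret / rcount)
```

View pics/w1.png

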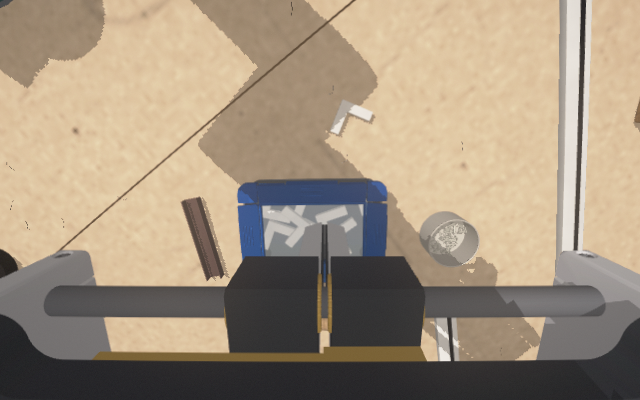

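The wrist view shows the lid at px (312,215). The −x long rim and both short rims are visible, and the fingers hide the +x rim. All three cameras put the centre near (0.5455, 0.109) with yaw −37.3°. I'll go over the +x press point at (0.590, 0.0755).

```bash
python3 -m handwheel '[[[0,0,0],[0.52,-0.51,-0.2],1],[[0,0,0],[0.52,-0.51,-0.4],1],[[0,0,0],[0.52,-0.51,-0.6],1],[[0,0,0],[0,0,-0.7],1],[[0,0,0],[0,0,0],1]]'; python3 -m handwheel '[[[0,0,0],[0,0,-0.08],1],[[0,0,0],[0,0,-0.08],1],[[0,0,0],[0,0,-0.08],1],[[0,0,0],[0,0,0],1]]'
```

```text
time: 2.55
tool_pos: [0.5861, 0.0764, 0.0939]
ee_rot: [-3.134, -0.01, 2.495]
wrist_force: [-0.8, 0.8, 0.3]
width: 0.0008
finger_force: 0.0
time: 2.95
tool_pos: [0.5905, 0.0764, 0.0891]
ee_rot: [3.14, 0.001, 2.495]
wrist_force: [-1.0, -0.6, 0.2]
width: 0.0007
finger_force: 0.0
```

```bash
python3 -m handwheel '[[[0,0,0],[0,0,-0.04],1],[[0,0,0],[0,0,-0.04],1],[[0,0,0],[0,0,0],1]]';python3 -m handwheel '[[[0,0,0],[0,0,-0.04],1],[[0,0,0],[0,0,0],1]]'
```

```text
time: 3.25
tool_pos: [0.5902, 0.0757, 0.0839]
ee_rot: [-3.141, -0.0, 2.494]
wrist_force: [0.0, 0.8, -0.0]
width: 0.0006
finger_force: 0.0
time: 3.45
tool_pos: [0.5901, 0.0757, 0.0817]
ee_rot: [-3.141, -0.0, 2.494]
wrist_force: [0.6, -0.7, -1.2]
width: 0.0007
finger_force: 0.0
```

```bash
python3 - <<'E'
from h import *
a,_=robot.snapshot('side');b,_=robot.snapshot('wrist')
a=cv2.resize(a[130:290,230:430],(800,640))[:300*2];b=cv2.resize(b[150:400,120:520],(800,500))
cv2.imwrite('pics/s2.png',a[:600,:,::-1]);cv2.imwrite('pics/w2.png',b[...,::-1]);print(robot.get_obs()['wrist_force'])
E
```

```text
[-0.80115546 -0.73492229 -0.41179037]
```

View pics/s2.png

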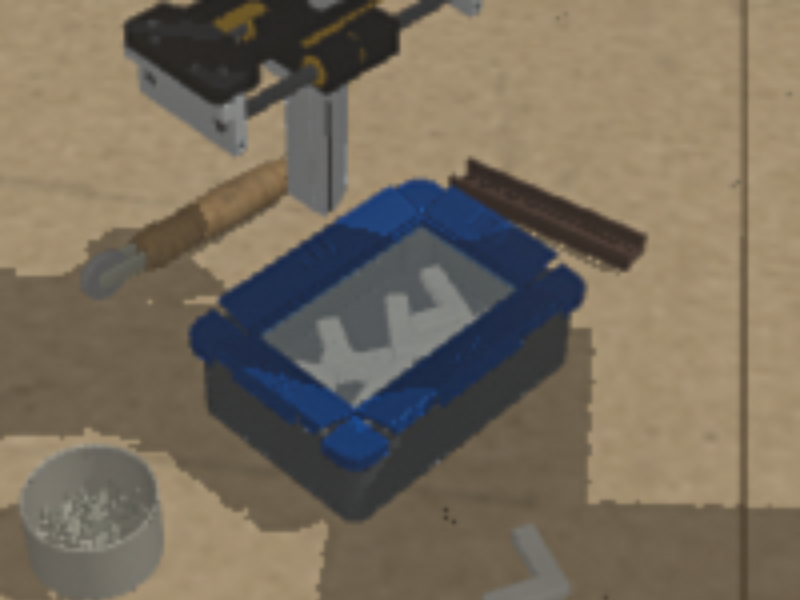

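```bash
python3 fit.py side; python3 - <<'E'
from h import *
im,W=cloud('side')
c=robot.calibration('side');T=np.linalg.inv(np.array(c['extrinsics']))
for p in [(.590,.0757,.057),(.590,.0757,.062),(.5951,.0718,.064)]:
    print(p,cv2.projectPoints(np.array([p]),cv2.Rodrigues(T[:3,:3])[0],T[:3,3],np.array(c['mtx']),np.array(c['D']))[0].ravel())
ex=np.array([.7955,-.606]);ey=np.array([.606,.7955])
for v in range(170,192,2):
    print(v,[ '%d,%d,%d'%tuple(np.r_[(W[v,u,:2]-[.5455,.1093])@np.c_[ex,ey],W[v,u,2]]*1000) for u in range(300,324,3) if np.isfinite(W[v,u,0])])
E
```

```text
side 2477 c [0.5435 0.1104] size [0.1789 0.1279] ang 53.34 z [0.0502 0.058  0.0636]
 box x yaw -36.66
  +x [0.5885 0.077 ] outer z 0.061 n 283
  +y [0.5919 0.1754] outer z 0.0608 n 211
  -x [0.4986 0.1438] outer z 0.061 n 304
  -y [0.4952 0.0454] outer z 0.0617 n 166
(0.59, 0.0757, 0.057) [307.88679587 192.75907844]
(0.59, 0.0757, 0.062) [307.85770742 191.01142195]
(0.5951, 0.0718, 0.064) [305.76536828 188.81369662]
170 ['153,-64,22', '57,11,124', '46,12,131', '44,6,129', '45,-2,123', '44,-9,120', '143,-114,0', '139,-120,-1']
172 ['147,-59,23', '55,12,121', '48,10,124', '44,6,125', '45,-2,118', '45,-10,114', '142,-113,-5', '133,-115,-1']
174 ['142,-55,22', '56,12,115', '48,11,119', '44,6,119', '45,-2,113', '43,-9,110', '133,-104,0', '130,-111,-3']
176 ['140,-53,19', '56,11,109', '48,11,114', '45,6,113', '45,-2,107', '42,-8,106', '128,-100,-1', '125,-106,-3']
178 ['140,-53,12', '58,10,102', '48,11,109', '44,6,108', '45,-2,102', '42,-7,101', '122,-94,0', '118,-100,-1']
180 ['148,-59,-2', '145,-66,-4', '49,10,103', '44,6,103', '45,-1,98', '125,-86,-4', '117,-89,-1', '59,-41,64']
182 ['141,-53,0', '137,-59,-1', '132,-64,-1', '44,6,98', '47,-4,89', '117,-79,-1', '59,-32,64', '56,-38,62']
184 ['138,-50,-2', '133,-55,-2', '127,-59,-1', '122,-64,-1', '118,-70,-2', '59,-23,64', '57,-31,61', '53,-35,61']
186 ['132,-45,-2', '127,-50,-1', '122,-54,-1', '116,-59,0', '59,-15,64', '57,-21,61', '53,-27,60', '50,-32,58']
188 ['127,-40,-2', '122,-45,-1', '117,-50,-1', '59,-6,64', '57,-13,61', '52,-17,61', '51,-25,57', '45,-28,59']
190 ['124,-38,-5', '115,-39,0', '59,2,63', '57,-4,61', '52,-8,61', '50,-15,58', '46,-20,57', '42,-25,57']
```

View pics/w2.png

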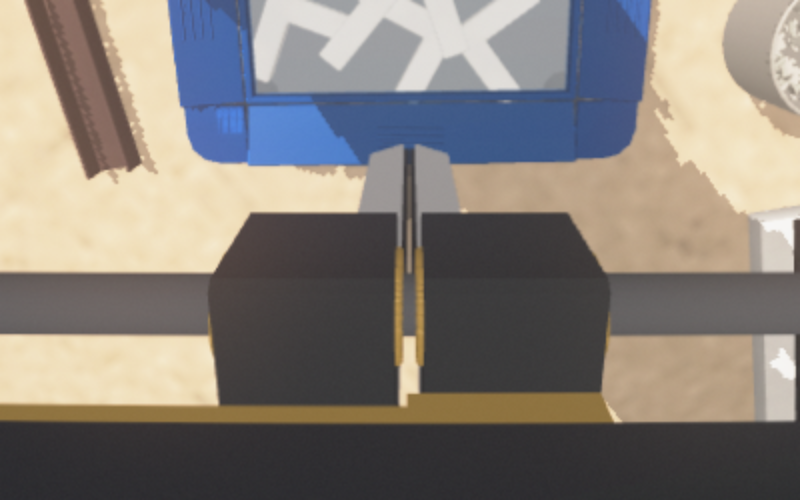

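The side view shows the closed tip still well above the rim, and its depth puts the tip bottom at about 0.087. The wrist view shows the tip at the rim's outer edge. I'll cross-check the tip in the wrist depth.

```bash
python3 - <<'E'
from h import *
im,W=cloud('wrist'); o=robot.get_obs();print(o['tool_pos'])
ex=np.array([.7955,-.606]);ey=np.array([.606,.7955])
f=lambda u,v:np.r_[(W[v,u,:2]-[.5455,.1093])@np.c_[ex,ey],W[v,u,2]]*1000
# crop (x,y)->u=120+x/2, v=150+y/2
for v in range(220,262,4): print(v,[f(u,v).round(0).tolist() for u in (290,308,314,318,330,336,342)])
print(np.array(robot.calibration('wrist')['hand_eye']).round(3))
im,W=cloud('top')
for v in range(150,260,1):
  for u in range(300,370):
    pass
E
```

```text
[0.59041206 0.07569377 0.08217895]
220 [[55.0, -26.0, 63.0], [56.0, -13.0, 61.0], [56.0, -8.0, 61.0], [56.0, -5.0, 61.0], [56.0, 4.0, 61.0], [56.0, 9.0, 62.0], [56.0, 13.0, 61.0]]
224 [[59.0, -26.0, 62.0], [59.0, -13.0, 62.0], [47.0, -7.0, 96.0], [47.0, -4.0, 96.0], [47.0, 3.0, 97.0], [47.0, 7.0, 96.0], [58.0, 13.0, 63.0]]
228 [[62.0, -26.0, 63.0], [47.0, -10.0, 104.0], [47.0, -6.0, 104.0], [47.0, -4.0, 104.0], [47.0, 3.0, 105.0], [47.0, 7.0, 104.0], [47.0, 11.0, 104.0]]
232 [[89.0, -34.0, -0.0], [47.0, -10.0, 112.0], [47.0, -6.0, 112.0], [47.0, -4.0, 112.0], [47.0, 3.0, 111.0], [47.0, 7.0, 111.0], [46.0, 10.0, 113.0]]
236 [[93.0, -35.0, -1.0], [47.0, -9.0, 118.0], [47.0, -6.0, 118.0], [47.0, -4.0, 118.0], [47.0, 3.0, 118.0], [47.0, 7.0, 118.0], [47.0, 10.0, 118.0]]
240 [[97.0, -35.0, -0.0], [46.0, -9.0, 125.0], [46.0, -6.0, 125.0], [47.0, -4.0, 124.0], [47.0, 3.0, 123.0], [47.0, 6.0, 123.0], [47.0, 10.0, 124.0]]
244 [[101.0, -35.0, 0.0], [47.0, -9.0, 129.0], [47.0, -6.0, 129.0], [47.0, -3.0, 129.0], [47.0, 3.0, 130.0], [47.0, 6.0, 129.0], [47.0, 9.0, 130.0]]
248 [[106.0, -35.0, -1.0], [47.0, -8.0, 135.0], [47.0, -5.0, 134.0], [47.0, -3.0, 134.0], [46.0, 3.0, 135.0], [47.0, 6.0, 134.0], [47.0, 9.0, 134.0]]
252 [[110.0, -35.0, 0.0], [47.0, -8.0, 139.0], [47.0, -5.0, 138.0], [47.0, -3.0, 140.0], [47.0, 3.0, 140.0], [47.0, 6.0, 139.0], [47.0, 9.0, 139.0]]
256 [[23.0, -10.0, 195.0], [23.0, -5.0, 195.0], [23.0, -3.0, 194.0], [23.0, -2.0, 195.0], [47.0, 3.0, 144.0], [23.0, 3.0, 195.0], [23.0, 5.0, 195.0]]
260 [[23.0, -10.0, 197.0], [23.0, -5.0, 197.0], [23.0, -3.0, 198.0], [23.0, -2.0, 197.0], [47.0, 3.0, 148.0], [23.0, 3.0, 197.0], [23.0, 5.0, 198.0]]
[[-0.001 -0.97  -0.241  0.069]
 [ 1.    -0.    -0.001 -0.   ]
 [ 0.001 -0.241  0.97  -0.189]
 [ 0.     0.     0.     1.   ]]
```

Both cameras agree: the tip is laterally on target (box x≈55, y≈0 mm), but its bottom is at about 0.09, higher than stated. I'll descend under force guard.

```bash
python3 -m handwheel '[[[0,0,0],[0,0,-0.1],1],[[0,0,0],[0,0,-0.1],1],[[0,0,0],[0,0,-0.1],1],[[0,0,0],[0,0,-0.1],1],[[0,0,0],[0,0,0],1]]';python3 - <<'E'
from h import *
im,W=cloud('wrist'); o=robot.get_obs();print(o['tool_pos'],o['wrist_force'])
ex=np.array([.7955,-.606]);ey=np.array([.606,.7955])
f=lambda u,v:np.r_[(W[v,u,:2]-[.5455,.1093])@np.c_[ex,ey],W[v,u,2]]*1000
for v in range(212,232,2): print(v,[f(u,v).round(0).tolist() for u in (290,314,330)])
E
```

```text
time: 4.25
tool_pos: [0.5895, 0.0757, 0.0607]
ee_rot: [-3.14, -0.002, 2.494]
wrist_force: [0.4, 0.4, 0.0]
width: 0.0005
finger_force: 0.0
[0.5898502  0.07572766 0.06128865] [-0.4951404  -0.03024012 -0.25868058]
212 [[43.0, -25.0, 58.0], [43.0, -8.0, 57.0], [44.0, 3.0, 57.0]]
214 [[45.0, -25.0, 58.0], [45.0, -8.0, 57.0], [45.0, 3.0, 58.0]]
216 [[46.0, -25.0, 57.0], [46.0, -8.0, 58.0], [46.0, 3.0, 58.0]]
218 [[47.0, -25.0, 59.0], [48.0, -8.0, 58.0], [47.0, 3.0, 59.0]]
220 [[49.0, -25.0, 59.0], [49.0, -8.0, 59.0], [49.0, 3.0, 58.0]]
222 [[50.0, -25.0, 59.0], [50.0, -8.0, 59.0], [46.0, 3.0, 71.0]]
224 [[52.0, -25.0, 59.0], [46.0, -7.0, 75.0], [46.0, 3.0, 76.0]]
226 [[53.0, -24.0, 61.0], [46.0, -7.0, 79.0], [46.0, 3.0, 79.0]]
228 [[54.0, -25.0, 60.0], [46.0, -7.0, 83.0], [46.0, 3.0, 83.0]]
230 [[55.0, -24.0, 61.0], [46.0, -7.0, 87.0], [46.0, 3.0, 87.0]]
```

```bash
python3 -m handwheel '[[[0,0,0],[0,0,-0.06],1],[[0,0,0],[0,0,-0.06],1],[[0,0,0],[0,0,0],1]]';python3 -m handwheel '[[[0,0,0],[0,0,-0.04],1],[[0,0,0],[0,0,0],1]]';python3 -m handwheel '[[[0,0,0],[0,0,-0.04],1],[[0,0,0],[0,0,0],1]]'
```

```text
time: 4.6
tool_pos: [0.59, 0.0757, 0.0556]
ee_rot: [-3.141, -0.001, 2.494]
wrist_force: [-0.1, 0.0, -0.2]
width: 0.0004
finger_force: 0.0
time: 4.8
tool_pos: [0.5905, 0.0757, 0.0541]
ee_rot: [3.141, 0.0, 2.494]
wrist_force: [0.7, -0.6, -0.0]
width: 0.0009
finger_force: 0.1
time: 5.0
tool_pos: [0.5909, 0.0756, 0.0527]
ee_rot: [3.141, 0.001, 2.494]
wrist_force: [0.3, 0.1, 2.5]
width: 0.0004
finger_force: 1.2
```

Contact. I'll keep going in small steps.

```bash
python3 -m handwheel '[[[0,0,0],[0,0,-0.04],1],[[0,0,0],[0,0,0],1]]';python3 -m handwheel '[[[0,0,0],[0,0,-0.04],1],[[0,0,0],[0,0,0],1]]'
```

```text
time: 5.2
tool_pos: [0.5913, 0.0753, 0.0512]
ee_rot: [3.141, 0.002, 2.494]
wrist_force: [0.6, -1.3, 4.2]
width: 0.0006
finger_force: 2.2
time: 5.4
tool_pos: [0.5913, 0.0753, 0.0487]
ee_rot: [3.141, 0.002, 2.494]
wrist_force: [0.9, -0.4, 1.6]
width: 0.0008
finger_force: 0.6
```

```bash
python3 -m handwheel '[[[0,0,0],[0,0,-0.04],1],[[0,0,0],[0,0,0],1]]';python3 -m handwheel '[[[0,0,0],[0,0,-0.04],1],[[0,0,0],[0,0,0],1]]'
```

```text
time: 5.6
tool_pos: [0.5905, 0.0759, 0.0466]
ee_rot: [3.141, 0.0, 2.494]
wrist_force: [-0.5, -0.1, 5.5]
width: 0.0004
finger_force: 2.7
time: 5.8
tool_pos: [0.5906, 0.0759, 0.0465]
ee_rot: [3.141, 0.001, 2.494]
wrist_force: [-3.7, -2.1, 11.9]
width: 0.0006
finger_force: 5.8
```

Hard stop reached. I'll lift, turn −90° on the way and go to +y.

```bash
python3 -m handwheel '[[[0,0,0],[0,0,0.3],1],[[0,0,-0.09],[0,0.1,0.22],1],[[0,0,-0.09],[0.01,0.2,0],1],[[0,0,-0.09],[0.01,0.2,0],1],[[0,0,-0.09],[0.01,0.2,0],1]]'; python3 -m handwheel '[[[0,0,-0.09],[0.01,0.2,0],1],[[0,0,-0.09],[0.01,0.2,0],1],[[0,0,-0.09],[0.01,0.2,0],1],[[0,0,-0.09],[0.01,0.2,0],1],[[0,0,-0.09],[0.01,0.2,0],1]]';python3 -m handwheel '[[[0,0,-0.09],[0.01,0.2,0],1],[[0,0,-0.09],[0.01,0.06,0],1],[[0,0,0],[0,0,0],1]]'; python3 fit.py side
```

```text
time: 6.3
tool_pos: [0.5911, 0.1114, 0.0695]
ee_rot: [-3.14, -0.001, 1.923]
wrist_force: [-0.5, -0.3, 0.0]
width: 0.0007
finger_force: 0.0
time: 6.8
tool_pos: [0.5934, 0.1614, 0.0693]
ee_rot: [-3.139, 0.001, 1.216]
wrist_force: [-0.9, -0.1, -0.2]
width: 0.0002
finger_force: 0.0
time: 7.1
tool_pos: [0.5945, 0.1745, 0.0693]
ee_rot: [-3.14, 0.001, 0.94]
wrist_force: [-0.1, 0.0, -0.9]
width: 0.0004
finger_force: 0.0
side 1611 c [0.5445 0.1107] size [0.1771 0.1289] ang 53.79 z [0.0499 0.0579 0.0638]
 box x yaw -36.21
  +x [0.5897 0.0777] outer z 0.057 n 8
  +y [0.5923 0.1761] outer z 0.0607 n 182
  -x [0.4993 0.1438] outer z 0.0608 n 308
  -y [0.4966 0.0454] outer z 0.0615 n 161
```

The +x section is now low (0.057). Now press +y.

```bash
python3 -m handwheel '[[[0,0,0],[0,0,-0.14],1],[[0,0,0],[0,0,-0.14],1],[[0,0,0],[0,0,-0.03],1],[[0,0,0],[0,0,-0.03],1],[[0,0,0],[0,0,-0.03],1]]'; python3 -m handwheel '[[[0,0,0],[0,0,-0.04],1],[[0,0,0],[0,0,-0.02],1],[[0,0,0],[0,0,-0.02],1]]'; python3 -m handwheel '[[[0,0,0],[0,0,-0.04],1],[[0,0,0],[0,0,-0.02],1],[[0,0,0],[0,0,0],1]]'
```

```text
time: 7.65
tool_pos: [0.5951, 0.1737, 0.0521]
ee_rot: [-3.141, 0.0, 0.939]
wrist_force: [-2.3, 0.3, 5.1]
width: 0.0004
finger_force: 2.3
time: 7.95
tool_pos: [0.5957, 0.1739, 0.0477]
ee_rot: [3.141, -0.001, 0.939]
wrist_force: [0.1, 0.6, -0.8]
width: 0.0006
finger_force: 0.0
time: 8.25
tool_pos: [0.5959, 0.1737, 0.0465]
ee_rot: [3.14, -0.001, 0.939]
wrist_force: [-2.7, 0.3, 9.3]
width: 0.0006
finger_force: 4.4
```

```bash
python3 -m handwheel '[[[0,0,0],[0,0,0.3],1],[[0,0,0.09],[-0.08,-0.03,0.22],1],[[0,0,0.09],[-0.2,-0.065,0],1],[[0,0,0.09],[-0.2,-0.065,0],1],[[0,0,0.09],[-0.2,-0.065,0],1]]'; python3 -m handwheel '[[[0,0,0.09],[-0.2,-0.065,0],1],[[0,0,0.09],[-0.2,-0.065,0],1],[[0,0,0.09],[-0.2,-0.065,0],1],[[0,0,0.09],[-0.2,-0.065,0],1],[[0,0,0.09],[-0.2,-0.065,0],1]]';python3 -m handwheel '[[[0,0,0.09],[-0.2,-0.06,0],1],[[0,0,0.09],[0,0,0],1],[[0,0,0],[0,0,0],1]]'; python3 fit.py side top
```

```text
time: 8.75
tool_pos: [0.5613, 0.1621, 0.0707]
ee_rot: [3.141, 0.0, 1.51]
wrist_force: [-0.2, 0.0, -0.1]
width: 0.0004
finger_force: 0.0
time: 9.25
tool_pos: [0.5112, 0.1458, 0.0707]
ee_rot: [3.141, 0.001, 2.217]
wrist_force: [-0.2, -0.1, 0.5]
width: 0.0003
finger_force: 0.0
time: 9.55
tool_pos: [0.5014, 0.143, 0.0708]
ee_rot: [3.141, 0.001, 2.493]
wrist_force: [0.2, -0.2, 0.4]
width: 0.0006
finger_force: 0.0
side 1777 c [0.5445 0.1104] size [0.1753 0.128 ] ang 53.86 z [0.0492 0.0562 0.0635]
 box x yaw -36.14
  +x [0.5897 0.0774] outer z 0.0561 n 162
  +y [0.5923 0.1759] outer z 0.0555 n 218
  -x [0.4993 0.1435] outer z 0.0609 n 272
  -y [0.4967 0.045 ] outer z 0.0621 n 35
top 1286 c [0.5615 0.0991] size [0.1744 0.0888] ang 54.74 z [0.0538 0.0573 0.0646]
 box x yaw -35.26
  +x [0.6072 0.0667] outer z nan n 5
  +y [0.6082 0.1652] outer z 0.0571 n 163
  -x [0.5157 0.1314] outer z nan n 0
  -y [0.5147 0.0329] outer z 0.0624 n 182
  return _methods._mean(a, axis=axis, dtype=dtype,
  ret = ret.dtype.type(ret / rcount)
```

+x and +y are down and staying down, and the box has not moved. Now press −x.

```bash
python3 -m handwheel '[[[0,0,0],[0,0,-0.14],1],[[0,0,0],[0,0,-0.14],1],[[0,0,0],[0,0,-0.03],1],[[0,0,0],[0,0,-0.03],1],[[0,0,0],[0,0,-0.03],1]]'; python3 -m handwheel '[[[0,0,0],[0,0,-0.04],1],[[0,0,0],[0,0,-0.03],1],[[0,0,0],[0,0,-0.03],1]]'; python3 -m handwheel '[[[0,0,0],[0,0,-0.04],1],[[0,0,0],[0,0,-0.02],1],[[0,0,0],[0,0,0],1]]'
```

```text
time: 10.15
tool_pos: [0.5006, 0.1434, 0.0523]
ee_rot: [-3.141, -0.002, 2.494]
wrist_force: [-3.8, 1.0, 5.4]
width: 0.0008
finger_force: 2.8
time: 10.45
tool_pos: [0.5017, 0.1434, 0.0474]
ee_rot: [3.141, 0.001, 2.494]
wrist_force: [0.6, -0.2, 0.6]
width: 0.0002
finger_force: 0.0
time: 10.75
tool_pos: [0.5019, 0.1433, 0.0464]
ee_rot: [3.14, 0.001, 2.494]
wrist_force: [-4.5, 0.1, 10.6]
width: 0.0008
finger_force: 5.5
```

```bash
python3 -m handwheel '[[[0,0,0],[0,0,0.3],1],[[0,0,-0.09],[0,-0.1,0.22],1],[[0,0,-0.09],[-0.01,-0.2,0],1],[[0,0,-0.09],[-0.01,-0.2,0],1],[[0,0,-0.09],[-0.01,-0.2,0],1]]'; python3 -m handwheel '[[[0,0,-0.09],[-0.01,-0.2,0],1],[[0,0,-0.09],[-0.01,-0.2,0],1],[[0,0,-0.09],[-0.01,-0.2,0],1],[[0,0,-0.09],[-0.01,-0.2,0],1],[[0,0,-0.09],[-0.01,-0.2,0],1]]';python3 -m handwheel '[[[0,0,-0.09],[-0.01,-0.2,0],1],[[0,0,-0.09],[-0.01,-0.06,0],1],[[0,0,0],[0,0,0],1]]'; python3 fit.py side
```

```text
time: 11.25
tool_pos: [0.5003, 0.1078, 0.0699]
ee_rot: [3.141, 0.001, 1.923]
wrist_force: [-0.5, -0.4, -0.4]
width: 0.0001
finger_force: 0.0
time: 11.75
tool_pos: [0.4977, 0.0576, 0.0698]
ee_rot: [3.141, 0.0, 1.216]
wrist_force: [-0.3, 0.3, -1.4]
width: 0.0003
finger_force: 0.0
time: 12.05
tool_pos: [0.4966, 0.0446, 0.0698]
ee_rot: [3.141, 0.0, 0.938]
wrist_force: [0.2, -0.1, 0.3]
width: 0.0005
finger_force: 0.0
side 2554 c [0.5445 0.1098] size [0.1775 0.1278] ang 53.2 z [0.0491 0.0556 0.062 ]
 box x yaw -36.8
  +x [0.5894 0.0762] outer z 0.056 n 227
  +y [0.5931 0.1746] outer z 0.0556 n 217
  -x [0.4997 0.1433] outer z 0.0554 n 341
  -y [0.496  0.0449] outer z 0.0614 n 172
```

```bash
python3 -m handwheel '[[[0,0,0],[0,0,-0.14],1],[[0,0,0],[0,0,-0.14],1],[[0,0,0],[0,0,-0.03],1],[[0,0,0],[0,0,-0.03],1],[[0,0,0],[0,0,-0.03],1]]'; python3 -m handwheel '[[[0,0,0],[0,0,-0.04],1],[[0,0,0],[0,0,-0.02],1],[[0,0,0],[0,0,-0.02],1]]'; python3 -m handwheel '[[[0,0,0],[0,0,-0.04],1],[[0,0,0],[0,0,-0.02],1],[[0,0,0],[0,0,0],1]]'
```

```text
time: 12.6
tool_pos: [0.4957, 0.0451, 0.0519]
ee_rot: [-3.141, 0.001, 0.939]
wrist_force: [-3.9, -1.2, 6.6]
width: 0.0001
finger_force: 3.1
time: 12.9
tool_pos: [0.4968, 0.0453, 0.0477]
ee_rot: [3.141, -0.001, 0.939]
wrist_force: [0.3, 0.7, 0.1]
width: 0.0004
finger_force: 0.0
time: 13.2
tool_pos: [0.497, 0.0454, 0.0465]
ee_rot: [3.14, -0.001, 0.939]
wrist_force: [-2.6, 0.1, 9.4]
width: 0.0004
finger_force: 4.8
```

Same force signature as the others. I'll lift clear, back away and check all four.

```bash
python3 -m handwheel '[[[0,0,0],[0,0,0.3],1],[[0,0,0],[0,0,0.7],1],[[0,0,0],[0,0,0.7],1],[[0,0,0],[0,0,0.7],1],[[0,0,0],[-0.4,-0.4,0.4],1]]'; python3 -m handwheel '[[[0,0,0],[-0.5,-0.5,0],1],[[0,0,0],[-0.5,-0.5,0],1],[[0,0,0],[-0.5,-0.5,0],1],[[0,0,0],[0,0,0],1],[[0,0,0],[0,0,0],1]]'; python3 fit.py side top; python3 - <<'E'
from h import *
im,_=robot.snapshot('side');cv2.imwrite('pics/s3.png',cv2.resize(im[120:320,200:440],(720,600),interpolation=cv2.INTER_CUBIC)[...,::-1])
E
```

```text
time: 13.7
tool_pos: [0.4788, 0.0264, 0.1874]
ee_rot: [3.138, -0.004, 0.942]
wrist_force: [0.3, 0.2, 0.7]
width: 0.0008
finger_force: 0.0
time: 14.2
tool_pos: [0.4016, -0.0499, 0.1846]
ee_rot: [3.141, -0.001, 0.937]
wrist_force: [0.7, 0.1, -0.2]
width: 0.0005
finger_force: 0.0
side 2508 c [0.5445 0.1094] size [0.178  0.1285] ang 53.26 z [0.0491 0.0555 0.058 ]
 box x yaw -36.74
  +x [0.5894 0.0759] outer z 0.0559 n 228
  +y [0.593  0.1744] outer z 0.0554 n 222
  -x [0.4997 0.1429] outer z 0.0553 n 341
  -y [0.4961 0.0445] outer z 0.0559 n 136
top 2301 c [0.5465 0.1099] size [0.1743 0.1244] ang 53.29 z [0.0536 0.0571 0.0603]
 box x yaw -36.71
  +x [0.5914 0.0764] outer z 0.0571 n 293
  +y [0.5949 0.1748] outer z 0.0573 n 183
  -x [0.5016 0.1434] outer z 0.0575 n 295
  -y [0.4981 0.045 ] outer z 0.0572 n 181
```

View pics/s3.png

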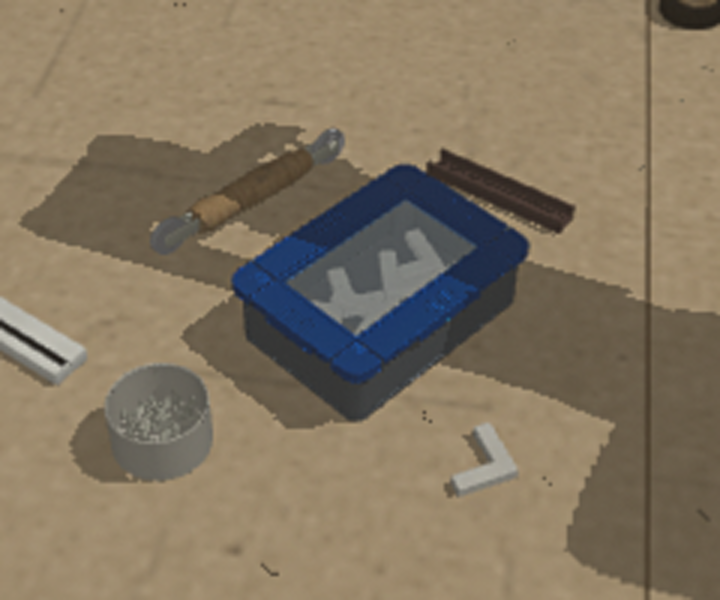

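The picture shows all four rim sections flush around the lid (about px (380,270)) at 57 mm, with the bystanders where they were. Handing in.

```bash
python3 -c "
from bench import robot;print(robot.close_job())"
```

```text
the job is handed in; nothing more can be done
None
```

All four rim sections are clicked down and measure flush at 57 mm with the robot clear; the box and the things around it show no movement, and the job is handed in at about 14 s (verdict not shown).

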